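# Lay the angle bracket on its back against the stops

## Robot

A 6-joint arm with a two-finger parallel gripper is mounted at the origin on the work surface. World frame = base frame: x ahead of the robot, y to its left, z up, the work surface at z = 0. Lengths are in m, angles in rad, forces in N, time in s.
With the tool pointing down it reaches from about 0.35 to 0.875 m from the base axis. Payload 15.5 kg.
Tool frame: the origin (TCP) lies on the centre line of the jaws, within the pads' length; the fingertips stand 17 mm ahead of it and the grasp point (between the pads) lies 2 mm behind it; y points along the fingers, x is the direction in which the jaws open and shut, and the axes are right-handed (so a half turn about y gives the same grasp; the last joint's range is limited). The gripper opens to 85 mm and grips with 20 to 120 N. Pads are 22 mm wide; open, the fingers measure 114 mm over their backs; the gripper's body (76 mm by 85 mm) begins 54 mm behind the grasp point. The pads swing forward as they close: fully open they stand 13 mm farther back than shut.
Start: joints at [1.145, 0.494, 1.345, -0, 1.302, -0.096], TCP at [0.202, 0.591, 0.218] pointing down, gripper open.
Joint ranges: [-2.91, 2.91], [-0.82, 2.16], [0.22, 2.67], [-1.22, 4.37], [0.12, 2.79], [-3.08, 3.08]. Speed limits (rad/s): [1.89, 1.89, 2.57, 3.01, 3.01, 3.01].

## Interface

Orientations are given as a unit quaternion [x, y, z, w].
In Python, from plant import read_state, read_camera, finish_job gives the robot as it stands.
- The arm moves only by the tool move_arm, never from a script. Its argument "steps" is a list of rows, each a list of 2 entries, a list of its own where there are three numbers: the shift along the world's x, y, z normalised to -1 to 1, where 1 is 200 mm, then the turn, a rotation vector about the world's x, y, z normalised to -1 to 1, where 1 is 180 degrees. A call has 1 to 12 rows; each row is the pose to reach, as a shift and turn from the pose commanded when the call began, turning the shorter way round; what a row does not reach only later rows make up. A row lasts 1/10 s, in which the tool goes at most 50 mm and 8.59 degrees, less where a joint would pass 70% of its speed; a pose out of reach is approached as far as the arm can. A call with a number of a shift or a turn outside -1 to 1 is refused whole. A call with a gripper value outside its range is refused whole. "grip" is the opening, from -1 (shut) to 1 (fully open), so that 0 is half open, set as the call begins (left out, the last holds). The fingers move at their own pace and stop on an object; "squeeze" is the grip in N (left out, the last holds). Time passes only in rows, so rows that repeat a pose let the fingers close. It gives the time, the measured TCP pose, the force and the opening at its end, in the units of the state.
- read_state(): the state, without advancing time (a new reading comes with each control period).
- read_camera(name): name is "side" or "top" or "wrist"; returns a dict with "image" (420x560x3 uint8, red, green, blue), "fov_y" (degrees; the focal length in pixels is half the picture's height over the tangent of half this angle, whatever the lens; pixels are square), "cx", "cy" (the principal point, pixels), "k1" (the pictures are not rectified: a ray, as slopes to the right and down, at radius r is drawn at 1 + k1 r^2 times it, then the intrinsics apply), "view" (4x4, takes a point from world to camera coordinates); the wrist camera has in their place "tool_from_camera" (4x4, takes a point from camera to tool coordinates, whose origin is the TCP and whose axes are the tool frame's). Camera axes: x right, y down, z forward; pixel columns grow to the right and rows downward; lengths in m; the calibration is good to about 2 mm. A picture is of the moment at which its call begins: read the wrist's pose just before it. There is no depth.
- finish_job(): hands the job in, once; it reports no verdict.
The state is a dict: "time_s": time; "joints": joint angles; "joint_velocities": joint speeds; "joint_efforts": joint torques, N m; "position": TCP position; "tool_rot": TCP orientation; "ft_force": force on the tool from outside, world axes, zero at the start; "torque": the same for the moment, N m; "opening": finger opening in m.
Only numpy, scipy, OpenCV 4.12 (cv2) and the standard library are available. Lean on these libraries where they do the work, as an engineer would, in place of code of your own. Each camera call takes 0.05 s, during which the arm holds its last target. There are 200 camera calls.

## Task

Tip the standing aluminium bracket over onto its back, away from its foot, so that its upright comes down between the two stop blocks on the plywood board; let it down gently with the fingers all the way, never letting it drop. Then push it snug, so that both ends of its foot plate rest squarely against the two stop blocks, and move clear. Only push it with the fingers: do not squeeze or lift it, and leave the other things on the bench alone.

Things in the scene. Friction and masses are not known exactly. Their poses are not given: they have to be found in the camera images.
- fixture: Fixed plywood board, x = -150 to 230, y = -85 to 85 mm, 12 mm thick, with two dark steel stop blocks on top. Origin: on the bench under the board, midway between the blocks, in the plane of their stop faces, which look to the board's -x. Its +x is the direction to tip the bracket. Blocks: x = 0 to 30, y = 35 to 65 and -65 to -35 mm, tops 30 mm above the bench.
- bracket: Loose L-shaped aluminium bracket, about 0.4 kg, standing on the board. Origin: middle of the heel edge, under the back of the upright. x points past the heel to the stops, along the board's +x within 0.1 rad, z up the upright. Foot plate x = -100 to 0, y = -55 to 55, z = 0 to 8 mm; upright x = -6 to 0, y = -25 to 25, z = 8 to 170 mm. Snug on its back, the origin is 8 mm short of the stop plane.
- bracket_top (a point): Middle of the back edge of the bracket's top end (x = 0, y = 0, z = 170 mm in its frame). Pushed on the upright, the bracket turns about its heel, which starts 6 to 18 mm short of the stop faces; the stops keep it from sliding on and press the heel back, up to 8 mm short of them, as it turns. Some 35 to 40 degrees from standing it passes its balance point and would fall by itself.
- bracket_toe (a point): Middle of the foot's free end, top side (x = -100, y = 0, z = 8 mm in the bracket's frame). As the bracket tips, this end rises and foot and upright form an open V above the heel: fingers in it, spread along the tipping direction, push the upright with one finger and then hold back the rising foot with the other. Tipped, the foot plate stands 100 mm high.
- spray_can: Upright closed can, 60 mm diameter, 150 mm high, to be left alone. Origin: centre of its underside.
- paint_tin: Upright closed tin, 80 mm diameter, 90 mm high, to be left alone. Origin: centre of its underside.
- wood_block: Upright wooden block, 60 x 45 x 110 mm high, to be left alone. Origin: centre of its underside.
- wrench: Steel wrench 170 mm long lying flat on the bench beyond the board, to be left alone. Origin: under its middle.
There are look-alikes about, which are no part of the job. Leave any blue or red look-alike of the bracket alone.

How it is judged:
At the end, for the whole second after the job is handed in: The bracket lies still on its back on the board (its z axis within about 4.5 degrees of level, pointing along the board's +x, the upright down between the blocks), the foot plate within 5 mm of touching the stop faces, square to them within 0.06 rad, and within 15 mm of the board's middle (angle between bracket's own z axis and vertical between 1.49 and 1.65 rad and x of bracket_top in the frame of fixture above 0.145 m and z of bracket_top in the frame of fixture below 0.03 m and z of bracket in the frame of fixture below 0.017 m and x of bracket in the frame of fixture between -0.013 and -0.004 m and y of bracket in the frame of fixture between -0.015 and 0.015 m and angle between the y axis of bracket and the y axis of fixture, either way round below 0.06 rad and linear speed of bracket below 0.02 m/s).
It fails at once if the bracket is squeezed or pressed hard: the fingers bear on it with over 40 N (contact force between the fingers and bracket above 40 N).
It fails at once if the bracket drops or is flung: it turns faster than 3 rad/s (angular speed of bracket above 3 rad/s).
It fails at once if the bracket is lifted or carried: its heel is more than 25 mm above the board (height (world z) of bracket above 0.037 m).
It fails at once if a bystander is moved by more than 15 mm or tipped (distance of any of spray_can, paint_tin, wood_block, wrench from where it was at the start of the episode above 0.015 m or angle between any of spray_can, paint_tin, wood_block, wrench's own z axis and vertical above 0.3 rad).
It also fails if it takes over 64 s, if anything falls off the work surface, if the arm or the gripper's body presses on something with over 40 N, if the wrist force passes 120 N, or if a joint passes its speed limit or range.

## Working session

There is one attempt and no reset: what is moved stays moved. The work goes in short steps, Python scripts to look and compute and a tool call to move; the robot and the scene stay as the last step left them, time stands still between calls to the robot, and variables do not carry over. Pictures are saved under pics/ and viewed, about 8 in all and at most 12, crops included, and the job is handed in when it is done.

Besides the shell and the picture viewer there is one more tool, called after "Call:" as a command line: name --argument value ..., lists and objects as JSON in quotes. move_arm: Moves the arm, as the interface text tells. Its arguments: {"type":"object","properties":{"steps":{"type":"array","items":{"type":"array"}},"grip":{"type":"number"},"squeeze":{"type":"number"}},"required":["steps"]}

```bash
ls; mkdir -p pics; cat > h.py <<'E'
import numpy as np, cv2
from plant import read_state, read_camera
from scipy.spatial.transform import Rotation as R
def K(c):
    f=c["image"].shape[0]/2/np.tan(np.radians(c["fov_y"])/2)
    return np.array([[f,0,c["cx"]],[0,f,c["cy"]],[0,0,1.]]), np.array([c["k1"],0,0,0,0.])
def look(n):
    s=read_state(); c=read_camera(n)
    if n=="wrist":
        T=np.eye(4);T[:3,:3]=R.from_quat(s["tool_rot"]).as_matrix();T[:3,3]=s["position"]
        c["view"]=np.linalg.inv(T@np.array(c["tool_from_camera"]))
    c["view"]=np.array(c["view"]); return c
def ray(c,px):
    k,d=K(c); u=cv2.undistortPoints(np.array(px,float).reshape(-1,1,2),k,d).reshape(-1,2)
    Rm=c["view"][:3,:3]; o=-Rm.T@c["view"][:3,3]
    return o,np.c_[u,np.ones(len(u))]@Rm
def plane(c,px,z):
    o,d=ray(c,px); return o+d*((z-o[2])/d[:,2])[:,None]
def tri(c1,p1,c2,p2):
    o1,d1=ray(c1,[p1]);o2,d2=ray(c2,[p2]);d1=d1[0];d2=d2[0]
    t=np.linalg.lstsq(np.c_[d1,-d2],o2-o1,rcond=None)[0]
    a=o1+t[0]*d1;b=o2+t[1]*d2; return (a+b)/2,np.linalg.norm(a-b)
def proj(c,P):
    k,d=K(c); V=c["view"]
    return cv2.projectPoints(np.array(P,float).reshape(-1,1,3),cv2.Rodrigues(V[:3,:3])[0],V[:3,3],k,d)[0].reshape(-1,2)
def save(c,fn): cv2.imwrite(fn,c["image"][:,:,::-1])
E
python3 - <<'E'
from h import *
import pickle
s=read_state();print(s)
d={}
for n in ("top","side"):
    c=look(n);d[n]=c;save(c,f"pics/{n}0.png");o,_=ray(c,[(280,210)]);print(n,c["fov_y"],c["cx"],c["cy"],c["k1"],o.round(3))
pickle.dump(d,open("d0.pkl","wb"))
E
```

```text
pics
{'time_s': 0.0, 'joints': array([ 1.14552229e+00,  4.94186645e-01,  1.34613122e+00, -8.84723538e-06,
        1.30248800e+00, -9.54990492e-02]), 'joint_velocities': array([ 0.00042418, -0.00151747,  0.00028042, -0.00109338, -0.00080524,
        0.00143315]), 'joint_efforts': array([-2.15949149e-03, -8.82182479e+01, -3.83857441e+01, -4.94840551e-04,
        1.02936415e-02,  3.07078437e-05]), 'position': array([0.2022386 , 0.59098121, 0.21709808]), 'tool_rot': array([ 0.5755061 ,  0.41077868, -0.41151799, -0.5750709 ]), 'ft_force': array([ 0.52996081, -0.30114289,  0.28439777]), 'torque': array([-0.00343523, -0.01717309,  0.04321873]), 'opening': 0.08548655057241514}
top 46.13564989418616 282.9243142003813 212.32309001304998 -0.15575445908289692 [ 0.35  -0.035  1.551]
side 52.732326351764556 283.71837217801703 212.88745706185435 -0.12433999493991894 [ 0.115 -0.657  0.765]
```

View pics/top0.png

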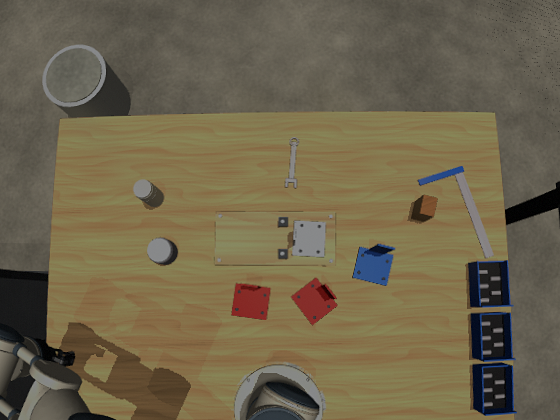

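View pics/side0.png

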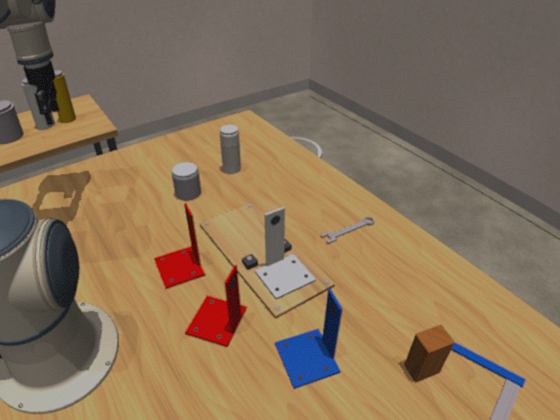

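Top view: the board spans about (215–336, 211–265), with the blocks at (283,222) and (283,254) and the foot plate at (293–326, 220–257). Tipping is toward image left, roughly world +y. The red and blue look-alikes stay clear of it. I'll enlarge for corners.

```bash
python3 - <<'E'
from h import *
import pickle
d=pickle.load(open("d0.pkl","rb"))
a=cv2.resize(d["top"]["image"][205:270,260:345],None,fx=8,fy=8,interpolation=cv2.INTER_CUBIC)
b=cv2.resize(d["side"]["image"][195:320,195:340],None,fx=4.7,fy=4.7,interpolation=cv2.INTER_CUBIC)
cv2.imwrite("pics/a.png",a[:,:,::-1]);cv2.imwrite("pics/b.png",b[:,:,::-1])
t=d["top"]
print(plane(t,[(283,222),(283,254)],.03),plane(t,[(215,211),(336,211),(336,265),(215,265)],.012))
print(plane(t,[(293,220),(326,220),(326,257),(293,257)],.02))
E
```

```text
[[ 0.57241034 -0.01905868  0.03      ]
 [ 0.47256289 -0.0181301   0.03      ]] [[ 0.61267017  0.19705114  0.012     ]
 [ 0.60834437 -0.18706945  0.012     ]
 [ 0.43773681 -0.18277165  0.012     ]
 [ 0.44130534  0.19513993  0.012     ]]
[[ 0.57986913 -0.05040775  0.02      ]
 [ 0.57869853 -0.15404532  0.02      ]
 [ 0.46251434 -0.15147051  0.02      ]
 [ 0.46371113 -0.04898003  0.02      ]]
```

View pics/a.png

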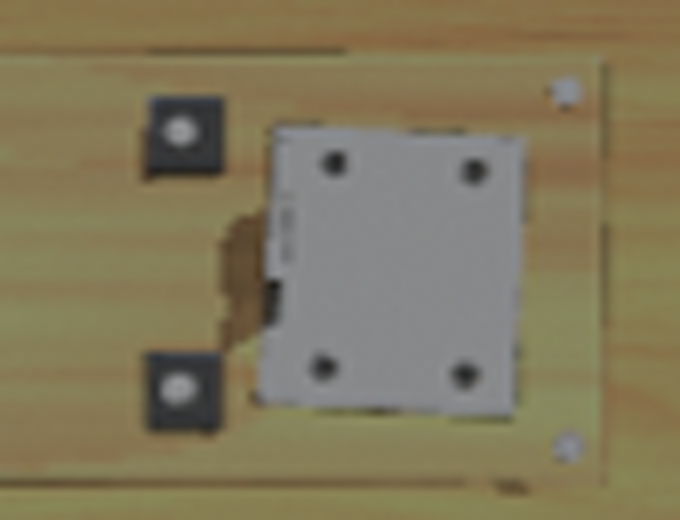

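View pics/b.png

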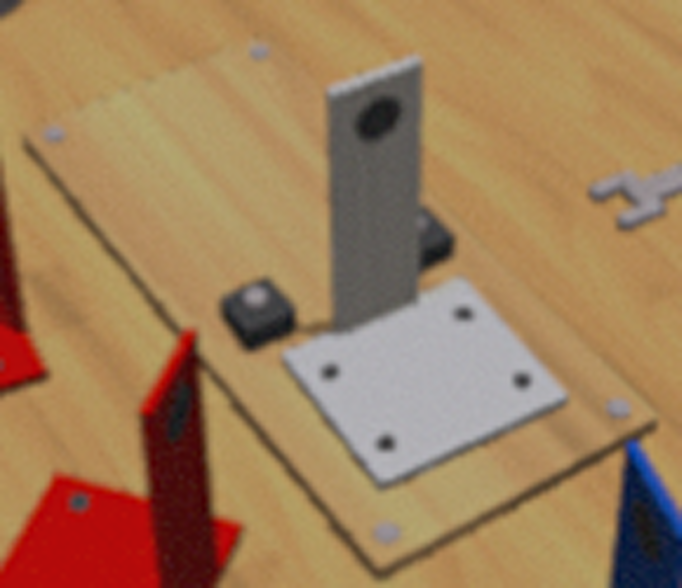

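```bash
python3 - <<'E'
from h import *
import pickle
d=pickle.load(open("d0.pkl","rb"));t=d["top"];s=d["side"]
A=lambda p:[((x+.5)/8-.5+260,(y+.5)/8-.5+205) for x,y in p]
B=lambda p:[((x+.5)/4.7-.5+195,(y+.5)/4.7-.5+195) for x,y in p]
print("blk\n",plane(t,A([(148,97),(224,97),(224,175),(148,175),(147,352),(222,352),(222,432),(147,432)]),.03).round(4))
f=A([(272,123),(525,138),(515,417),(260,405)]);g=B([(465,280),(567,398),(383,487),(285,355)])
print("foot z=.02\n",plane(t,f,.02).round(4))
for p,q in zip(f,g):
    P,e=tri(t,p,s,q);print(P.round(4),e.round(4))
Hole=tri(t,A([(272,300)])[0],s,B([(378,118)])[0]);print(Hole)
print("foot side\n",plane(s,g,.02).round(4))
print("blk side tops", plane(s,B([(222,310),(258,280),(295,318),(256,348)]),.03).round(4))
print("wr, screws", plane(t,A([(566,92),(569,447)]),.012).round(4),plane(s,B([(618,408),(387,533)]),.012).round(4))
E
```

```text
blk
 [[ 0.5893 -0.0038  0.03  ]
 [ 0.589  -0.0335  0.03  ]
 [ 0.5583 -0.0331  0.03  ]
 [ 0.5586 -0.0036  0.03  ]
 [ 0.4896 -0.0026  0.03  ]
 [ 0.4893 -0.0316  0.03  ]
 [ 0.4583 -0.0313  0.03  ]
 [ 0.4586 -0.0024  0.03  ]]
foot z=.02
 [[ 0.58   -0.0522  0.02  ]
 [ 0.573  -0.1514  0.02  ]
 [ 0.4636 -0.1451  0.02  ]
 [ 0.4694 -0.0461  0.02  ]]
[ 0.583  -0.0532  0.0107] 0.0036
[ 0.5748 -0.1524  0.0123] 0.0016
[ 0.4654 -0.1463  0.0125] 0.0028
[ 0.4718 -0.0472  0.0144] 0.0045
(array([ 0.50846951, -0.05706952,  0.16051773]), np.float64(0.029474460374923607))
foot side
 [[ 0.5789 -0.0613  0.02  ]
 [ 0.5709 -0.1579  0.02  ]
 [ 0.4632 -0.1519  0.02  ]
 [ 0.4713 -0.0525  0.02  ]]
blk side tops [[ 0.4569 -0.0155  0.03  ]
 [ 0.4837 -0.0074  0.03  ]
 [ 0.4847 -0.0417  0.03  ]
 [ 0.4571 -0.0483  0.03  ]]
wr, screws [[ 0.5923 -0.1686  0.012 ]
 [ 0.4522 -0.1665  0.012 ]] [[ 0.5925 -0.1726  0.012 ]
 [ 0.4526 -0.1705  0.012 ]]
```

```bash
python3 - <<'E'
from h import *
s=read_state();M=R.from_quat(s["tool_rot"]).as_matrix();print(M.round(3))
u=np.array([.017,1,0]);u/=np.linalg.norm(u)
for sg in (1,-1):
    X=sg*u;Y=np.array([0,0,-1.]);T=np.c_[X,Y,np.cross(X,Y)]
    rv=R.from_matrix(T@M.T).as_rotvec();print(sg,rv,rv/np.pi)
E
```

```text
[[ 0.324 -0.    -0.946]
 [ 0.946 -0.001  0.324]
 [-0.001 -1.     0.   ]]
1 [ 1.06781781e-03 -2.81714359e-04  3.12806871e-01] [ 3.39896967e-04 -8.96724657e-05  9.95695195e-02]
-1 [-4.01735882e-04 -1.52275068e-03 -2.82878536e+00] [-1.27876503e-04 -4.84706595e-04 -9.00430346e-01]
```

Call:
move_arm --steps '[[[0.1,-0.22,0.17],[0,0,0.03]],[[0.2,-0.45,0.17],[0,0,0.06]],[[0.3,-0.67,0.17],[0,0,0.1]],[[0.4,-0.9,0.17],[0,0,0.0996]],[[0.4,-0.9,0.17],[0,0,0.0996]]]' --grip 0.66

```text
time_s: 0.6
position: [0.2834, 0.4071, 0.2516]
tool_rot: [0.505, 0.495, -0.496, -0.504]
ft_force: [-0.5, 0.6, -0.2]
opening: 0.0708
```

Call:
move_arm --steps '[[[0.1,-0.22,0],[0,0,0]],[[0.2,-0.45,0],[0,0,0]],[[0.3,-0.67,0],[0,0,0]],[[0.4,-0.9,0],[0,0,0]],[[0.4,-0.9,0],[0,0,0]]]'

```text
time_s: 1.1
position: [0.3643, 0.227, 0.2516]
tool_rot: [0.506, 0.494, -0.495, -0.505]
ft_force: [-1.3, 1.3, 0.1]
opening: 0.0708
```

Call:
move_arm --steps '[[[0.1,-0.22,0],[0,0,0]],[[0.2,-0.45,0],[0,0,0]],[[0.3,-0.67,0],[0,0,0]],[[0.4,-0.9,0],[0,0,0]],[[0.4,-0.9,0],[0,0,0]]]'

```text
time_s: 1.6
position: [0.4447, 0.0472, 0.2516]
tool_rot: [0.506, 0.494, -0.494, -0.505]
ft_force: [-0.5, 0.3, 0.2]
opening: 0.0709
```

Call:
move_arm --steps '[[[0.1,-0.22,0],[0,0,0]],[[0.2,-0.45,0],[0,0,0]],[[0.3,-0.67,0],[0,0,0]],[[0.4,-0.88,0],[0,0,0]],[[0.4,-0.88,0],[0,0,0]],[[0.4,-0.88,0],[0,0,0]]]'

```text
time_s: 2.2
position: [0.5225, -0.1244, 0.2511]
tool_rot: [-0.504, -0.495, 0.496, 0.505]
ft_force: [-0.5, 0.6, -0.0]
opening: 0.0707
```

Call:
move_arm --steps '[[[0,0,-0.2],[0,0,0]],[[0,0,-0.4],[0,0,0]],[[0,0,-0.6],[0,0,0]],[[0,0,-0.695],[0,0,0]],[[0,0,-0.695],[0,0,0]],[[0,0,-0.695],[0,0,0]]]'

```text
time_s: 2.8
position: [0.5225, -0.1235, 0.1133]
tool_rot: [-0.504, -0.496, 0.496, 0.504]
ft_force: [-1.0, -0.8, 0.7]
opening: 0.0706
```

```bash
cat > shot.py <<'E'
from h import *
import sys,pickle
s=read_state();print(s["position"].round(4),s["ft_force"].round(2),s["time_s"])
c=look("side");w=look("wrist");pickle.dump((s,c,w),open(f"s{sys.argv[1]}.pkl","wb"))
im=c["image"].copy()
p=s["position"];u=R.from_quat(s["tool_rot"]).as_matrix()[:,0]
off=s["opening"]/2+.0145
for g in (-1,1):
    for z in (0,-.017):
        q=proj(c,[p+g*u*off+[0,0,z]])[0];cv2.circle(im,tuple(int(round(v*8)) for v in q),6,(0,255,0),-1,shift=3)
x0,y0=190,150
b=cv2.resize(im[y0:y0+150,x0:x0+160],None,fx=4,fy=4,interpolation=cv2.INTER_CUBIC)
cv2.imwrite(f"pics/s{sys.argv[1]}.png",b[:,:,::-1]);save(w,f"pics/w{sys.argv[1]}.png")
E
python3 shot.py 1
```

```text
[ 0.5225 -0.1235  0.1133] [-1.   -0.81  0.67] 2.8
```

View pics/s1.png

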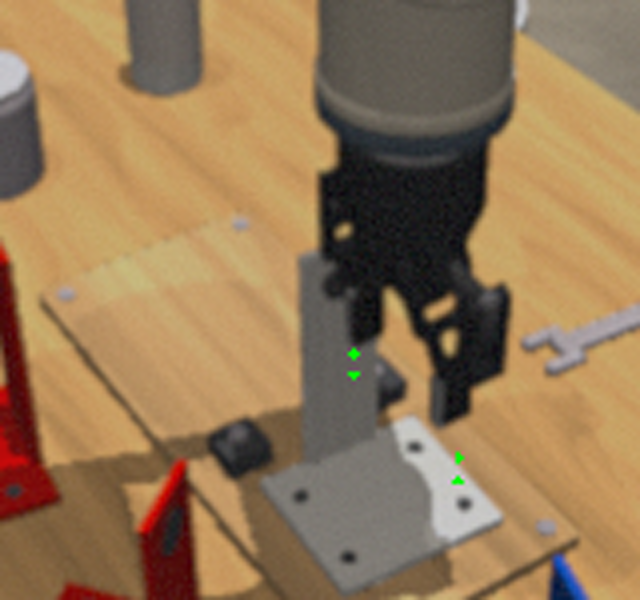

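```bash
python3 - <<'E'
from h import *
import pickle
s,c,w=pickle.load(open("s1.pkl","rb"));p=s["position"]
px=[("Lpad bottom L",432,420),("Lpad bot R",468,408),("Lknuckle low",500,376),("Lknuckle top",508,292),("Rpad bot L",352,340),("Rpad bot R",380,338),("Rknuckle low",325,290),("Rtop",322,172),("upright top left",302,253)]
for n,x,y in px:
    o,d=ray(c,[((x+.5)/4-.5+190,(y+.5)/4-.5+150)]);d=d[0]
    r=[]
    for dx in(-.011,0,.011):
        q=o+d*((p[0]+dx-o[0])/d[0]); r.append(((q-p)[1:]*1000).round(0))
    print(n,r)
b=cv2.imread("pics/w1.png");print(b.shape)
E
```

```text
Lpad bottom L [array([-38.,  25.]), array([-25.,   7.]), array([-11., -10.])]
Lpad bot R [array([-67.,  56.]), array([-54.,  40.]), array([-41.,  23.])]
Lknuckle low [array([-89.,  95.]), array([-76.,  80.]), array([-64.,  65.])]
Lknuckle top [array([-90., 149.]), array([-78., 135.]), array([-65., 121.])]
Rpad bot L [array([35., 27.]), array([51., 10.]), array([67., -8.])]
Rpad bot R [array([ 9., 48.]), array([24., 31.]), array([39., 14.])]
Rknuckle low [array([61., 45.]), array([78., 28.]), array([94., 11.])]
Rtop [array([ 63., 125.]), array([ 79., 110.]), array([96., 96.])]
upright top left [array([84., 56.]), array([101.,  40.]), array([118.,  23.])]
(420, 560, 3)
```

View pics/w1.png

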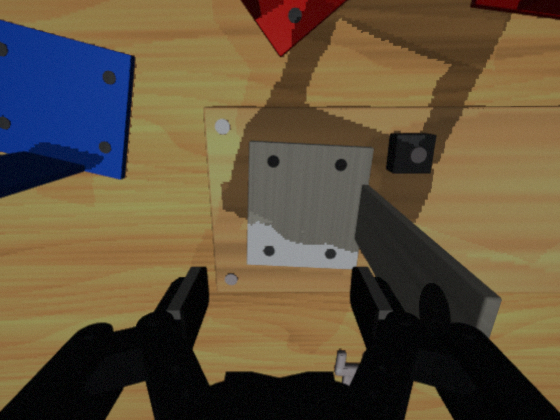

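```bash
python3 - <<'E'
from h import *
import pickle
s,c,w=pickle.load(open("s1.pkl","rb"))
T=np.array(w["tool_from_camera"]);print(T.round(4))
w["view"]=np.linalg.inv(T)
for px in [(182,268),(207,268),(208,295),(352,268),(378,268),(352,295),(155,312),(425,290)]:
    o,d=ray(w,[px]);d=d[0]
    print(px,[((o+d*((z-o[2])/d[2]))*1000).round(0)[:2] for z in (-.011,.011)])
# predicted tip in the wrist image
print(proj(w,[[sx*x,y,z] for sx in(-1,1) for x in(.0355,.05) for y in (.004,.017) for z in(-.011,.011)]).round(0).tolist())
w=pickle.load(open("s1.pkl","rb"))[2]
for z in(.02,):print(plane(w,[(250,142),(372,149),(357,269),(248,263)],z).round(4))
print("blk face top",plane(w,[(388,133),(388,173)],.03).round(4),"upr top",plane(w,[(498,298),(483,335)],.182).round(4),"base",plane(w,[(363,186)],.02).round(4))
E
```

```text
[[ 1.000e+00 -4.000e-04  9.000e-04 -5.000e-04]
 [-1.000e-03 -3.180e-01  9.481e-01 -1.565e-01]
 [-1.000e-04 -9.481e-01 -3.180e-01  8.290e-02]
 [ 0.000e+00  0.000e+00  0.000e+00  1.000e+00]]
(182, 268) [array([-61.,  15.]), array([-47., -26.])]
(207, 268) [array([-45.,  14.]), array([-35., -26.])]
(208, 295) [array([-38., -15.]), array([-29., -48.])]
(352, 268) [array([45., 14.]), array([ 34., -26.])]
(378, 268) [array([61., 14.]), array([ 47., -26.])]
(352, 295) [array([ 38., -15.]), array([ 29., -48.])]
(155, 312) [array([-61., -29.]), array([-47., -59.])]
(425, 290) [array([ 79., -10.]), array([ 61., -44.])]
[[219.0, 277.0], [217.0, 242.0], [223.0, 266.0], [221.0, 234.0], [195.0, 277.0], [191.0, 242.0], [200.0, 266.0], [197.0, 234.0], [340.0, 277.0], [342.0, 242.0], [336.0, 266.0], [338.0, 234.0], [364.0, 277.0], [368.0, 242.0], [359.0, 266.0], [362.0, 234.0]]
[[ 0.4648 -0.1464  0.02  ]
 [ 0.472  -0.0489  0.02  ]
 [ 0.58   -0.0539  0.02  ]
 [ 0.5723 -0.1531  0.02  ]]
blk face top [[ 0.4589 -0.0408  0.03  ]
 [ 0.4896 -0.0378  0.03  ]] upr top [[ 0.5008 -0.0513  0.182 ]
 [ 0.5157 -0.0534  0.182 ]] base [[ 0.5023 -0.0539  0.02  ]]
```

Call:
move_arm --steps '[[[0.13,-0.22,0],[0,0,0]],[[0.26,-0.44,0],[0,0,0]],[[0.39,-0.68,0],[0,0,0]],[[0.39,-0.68,-0.15],[0,0,0]],[[0.39,-0.68,-0.3],[0,0,0]],[[0.39,-0.68,-0.35],[0,0,0]],[[0.39,-0.68,-0.38],[0,0,0]],[[0.39,-0.68,-0.4],[0,0,0]],[[0.39,-0.68,-0.4],[0,0,0]]]'

```text
time_s: 3.8
position: [0.6009, -0.2606, 0.0337]
tool_rot: [0.505, 0.496, -0.496, -0.504]
ft_force: [0.2, -0.0, 0.0]
opening: 0.0705
```

```bash
python3 shot.py 2; python3 - <<'E'
from h import *
import pickle
s,c,w=pickle.load(open("s2.pkl","rb"));p=s["position"]
x0,y0=int(proj(c,[p])[0][0])-70,int(proj(c,[p])[0][1])-80
im=c["image"].copy()
u=R.from_quat(s["tool_rot"]).as_matrix()[:,0]
for g in (-1,1):
    for z in (0,-.017):
        q=proj(c,[p+g*u*.0353+[-.011,0,z]])[0];cv2.circle(im,tuple(int(round(v*8)) for v in q),6,(0,255,0),-1,shift=3)
y0=max(y0,0);b=cv2.resize(im[y0:y0+130,x0:x0+140],None,fx=4,fy=4,interpolation=cv2.INTER_CUBIC)
ww=cv2.resize(w["image"][180:420,100:460],None,fx=.7,fy=.7)
o=np.zeros((max(b.shape[0],ww.shape[0]),b.shape[1]+ww.shape[1],3),np.uint8);o[:b.shape[0],:b.shape[1]]=b;o[:ww.shape[0],b.shape[1]:]=ww
cv2.imwrite("pics/c2.png",o[:,:,::-1]);print(o.shape,x0,y0)
E
```

```text
[ 0.6009 -0.2606  0.0337] [ 0.22 -0.02  0.02] 3.8
(520, 812, 3) 285 217
```

View pics/c2.png

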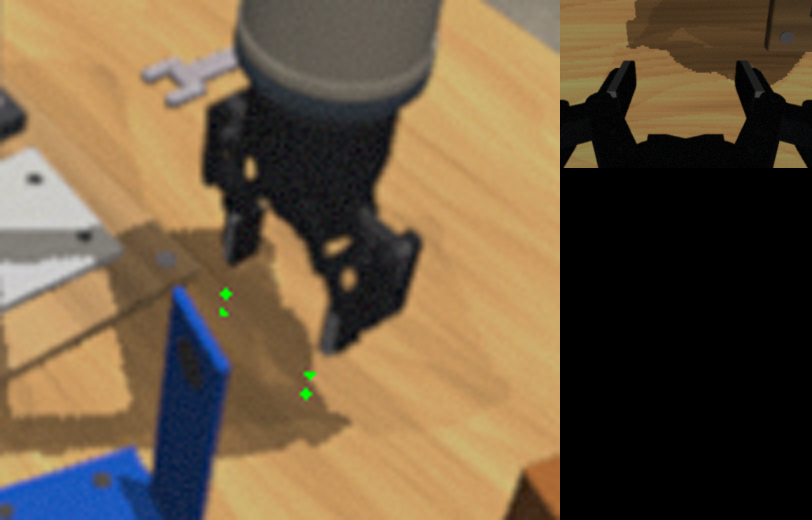

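Call:
move_arm --steps '[[[0,0,-0.04],[0,0,0]],[[0,0,-0.068],[0,0,0]],[[0,0,-0.068],[0,0,0]]]'

```text
time_s: 4.2
position: [0.5998, -0.2604, 0.0181]
tool_rot: [-0.504, -0.496, 0.496, 0.505]
ft_force: [-0.4, -0.2, -0.2]
opening: 0.0705
```

Call:
move_arm --steps '[[[0,0,-0.01],[0,0,0]],[[0,0,-0.02],[0,0,0]],[[0,0,-0.02],[0,0,0]]]'

```text
time_s: 4.5
position: [0.6003, -0.2606, 0.0148]
tool_rot: [-0.504, -0.496, 0.496, 0.504]
ft_force: [-0.4, -0.0, 1.0]
opening: 0.0709
```

Call:
move_arm --steps '[[[0,0,-0.01],[0,0,0]],[[0,0,-0.02],[0,0,0]],[[0,0,-0.02],[0,0,0]]]'

```text
time_s: 4.8
position: [0.6002, -0.2606, 0.0108]
tool_rot: [-0.504, -0.496, 0.496, 0.504]
ft_force: [-0.2, -1.2, -0.1]
opening: 0.0706
```

Call:
move_arm --steps '[[[0,0,-0.015],[0,0,0]],[[0,0,-0.03],[0,0,0]],[[0,0,-0.03],[0,0,0]]]'

```text
time_s: 5.1
position: [0.6001, -0.2605, 0.0045]
tool_rot: [-0.504, -0.496, 0.496, 0.504]
ft_force: [-0.2, 0.7, -0.4]
opening: 0.0711
```

```bash
python3 - <<'E'
from h import *
import pickle
s=read_state();print(s["position"],s["ft_force"])
c=look("side");w=look("wrist");t=look("top");pickle.dump((s,c,w,t),open("s3.pkl","wb"))
q=proj(c,[s["position"]])[0];x0,y0=int(q[0])-70,int(q[1])-85
b=cv2.resize(c["image"][y0:y0+130,x0:x0+130],None,fx=4,fy=4,interpolation=cv2.INTER_CUBIC)
cv2.imwrite("pics/c3.png",b[:,:,::-1]);print(x0,y0,q)
E
```

```text
[ 0.60011891 -0.26053568  0.00452235] [-0.20784432  0.68206095 -0.43168375]
283 220 [353.21140614 305.92745668]
```

View pics/c3.png

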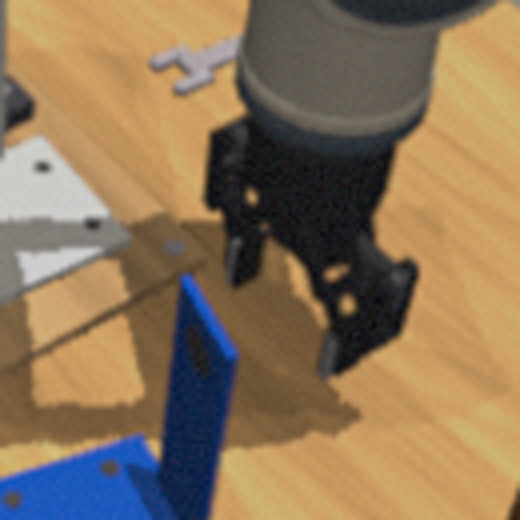

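```bash
python3 - <<'E'
from h import *
import pickle
s,c,w,t=pickle.load(open("s3.pkl","rb"))
for n,x,y in [("Ltip innerbottom",322,372),("Ltip bottom outer",334,377),("R bot L",228,280),("R bot R",240,286),("Lknuck",395,335),("Ltop",418,265)]:
    o,d=ray(c,[((x+.5)/4-.5+283,(y+.5)/4-.5+220)]);d=d[0]
    print(n,[((o+d*((X-o[0])/d[0])))[1:].round(3) for X in(.589,.600,.611)])
E
```

```text
Ltip innerbottom [array([-0.3 ,  0.03]), array([-0.292,  0.013]), array([-0.283, -0.004])]
Ltip bottom outer [array([-0.308,  0.034]), array([-0.3  ,  0.018]), array([-0.292,  0.001])]
R bot L [array([-0.222,  0.032]), array([-0.212,  0.015]), array([-0.202, -0.002])]
R bot R [array([-0.232,  0.036]), array([-0.222,  0.019]), array([-0.212,  0.002])]
Lknuck [array([-0.339,  0.101]), array([-0.332,  0.085]), array([-0.324,  0.07 ])]
Ltop [array([-0.342,  0.156]), array([-0.335,  0.142]), array([-0.327,  0.128])]
```

Call:
move_arm --steps '[[[0,0,-0.02],[0,0,0]],[[0,0,-0.04],[0,0,0]],[[0,0,-0.04],[0,0,0]]]'

```text
time_s: 5.55
position: [0.6, -0.2605, -0.0037]
tool_rot: [-0.504, -0.496, 0.496, 0.505]
ft_force: [0.8, -0.5, 0.3]
opening: 0.0705
```

Call:
move_arm --steps '[[[0,0,-0.01],[0,0,0]],[[0,0,-0.02],[0,0,0]],[[0,0,-0.02],[0,0,0]]]'

```text
time_s: 5.85
position: [0.6003, -0.2606, -0.0072]
tool_rot: [-0.504, -0.496, 0.496, 0.504]
ft_force: [0.0, -0.1, 0.6]
opening: 0.0708
```

Call:
move_arm --steps '[[[0,0,-0.01],[0,0,0]],[[0,0,-0.02],[0,0,0]],[[0,0,-0.02],[0,0,0]]]'

```text
time_s: 6.15
position: [0.6002, -0.2606, -0.0112]
tool_rot: [-0.504, -0.496, 0.496, 0.504]
ft_force: [0.1, -0.7, -0.9]
opening: 0.0708
```

Call:
move_arm --steps '[[[0,0,-0.01],[0,0,0]],[[0,0,-0.02],[0,0,0]],[[0,0,-0.02],[0,0,0]]]'

```text
time_s: 6.45
position: [0.6002, -0.2606, -0.0152]
tool_rot: [-0.504, -0.496, 0.496, 0.504]
ft_force: [-0.6, 0.5, 0.3]
opening: 0.0708
```

Call:
move_arm --steps '[[[0,0,-0.01],[0,0,0]],[[0,0,-0.015],[0,0,0]],[[0,0,-0.015],[0,0,0]]]'

```text
time_s: 6.75
position: [0.6003, -0.2606, -0.0181]
tool_rot: [-0.504, -0.496, 0.496, 0.504]
ft_force: [0.8, 0.3, -0.1]
opening: 0.071
```

Call:
move_arm --steps '[[[0,0,-0.01],[0,0,0]],[[0,0,-0.015],[0,0,0]],[[0,0,-0.015],[0,0,0]]]'

```text
time_s: 7.05
position: [0.6003, -0.2606, -0.0211]
tool_rot: [-0.504, -0.496, 0.496, 0.504]
ft_force: [-0.6, -0.0, 0.7]
opening: 0.0708
```

Call:
move_arm --steps '[[[0,0,-0.01],[0,0,0]],[[0,0,-0.01],[0,0,0]]]'

```text
time_s: 7.25
position: [0.6005, -0.2608, -0.0216]
tool_rot: [0.504, 0.496, -0.496, -0.504]
ft_force: [-5.9, 3.0, 21.7]
opening: 0.0711
```

Call:
move_arm --steps '[[[0,0,-0.01],[0,0,0]],[[0,0,-0.01],[0,0,0]]]'

```text
time_s: 7.45
position: [0.6006, -0.2608, -0.0218]
tool_rot: [0.505, 0.496, -0.496, -0.504]
ft_force: [-15.6, 7.1, 52.1]
opening: 0.0708
```

Call:
move_arm --steps '[[[0,0,-0.01],[0,0,0]],[[0,0,-0.01],[0,0,0]]]'

```text
time_s: 7.65
position: [0.6007, -0.2609, -0.022]
tool_rot: [0.505, 0.496, -0.496, -0.503]
ft_force: [-24.5, 9.9, 81.8]
opening: 0.0711
```

```bash
cat > m.py <<'E'
import numpy as np
from scipy.optimize import brentq
# fixture xz plane; tip-centre at (x,z) ; board z=12, stop x=0
P=np.array([[43,0],[50,15],[72,60],[76,115]],float)
def dense(Q): return np.concatenate([np.linspace(Q[i],Q[i+1],20) for i in range(len(Q)-1)])
D=dense(P)
def rng(x,z):
    th=np.radians(np.arange(0,90.01,.25)); ok_min=0;mx=90
    lo=0;hi=90
    for t in th:
        heel=np.array([-8*np.sin(t),12]); 
        ex=np.array([np.cos(t),-np.sin(t)]); ez=np.array([np.sin(t),np.cos(t)])
        Rp=np.array([x,z])+D; Lp=np.array([x,z])+D*[-1,1]
        a=(Rp-heel)@ex; b=(Rp-heel)@ez
        if np.any((a>-6)&(b>8)&(b<170)): lo=max(lo,np.degrees(t))   # must exceed
        a=(Lp-heel)@ex; b=(Lp-heel)@ez
        if np.any((b<8)&(a>-100)&(a<-6)&(b>-5)): hi=min(hi,np.degrees(t))
    return lo,hi
E
python3 - <<'E'
from m import *
for z in (100,85,75,70,66,64,62,60,58,55,50):
    print(z,[(x,)+tuple(np.round(rng(x,z)).astype(int)) for x in range(-60,70,10)])
E
```

```text
100 [(-60, np.int64(7), np.int64(90)), (-50, np.int64(11), np.int64(90)), (-40, np.int64(15), np.int64(90)), (-30, np.int64(19), np.int64(90)), (-20, np.int64(22), np.int64(90)), (-10, np.int64(26), np.int64(58)), (0, np.int64(32), np.int64(63)), (10, np.int64(36), np.int64(68)), (20, np.int64(41), np.int64(74)), (30, np.int64(44), np.int64(80)), (40, np.int64(48), np.int64(85)), (50, np.int64(51), np.int64(90)), (60, np.int64(54), np.int64(90))]
85 [(-60, np.int64(8), np.int64(90)), (-50, np.int64(12), np.int64(90)), (-40, np.int64(17), np.int64(90)), (-30, np.int64(21), np.int64(43)), (-20, np.int64(25), np.int64(47)), (-10, np.int64(31), np.int64(52)), (0, np.int64(37), np.int64(58)), (10, np.int64(42), np.int64(65)), (20, np.int64(46), np.int64(70)), (30, np.int64(50), np.int64(76)), (40, np.int64(54), np.int64(81)), (50, np.int64(56), np.int64(87)), (60, np.int64(59), np.int64(90))]
75 [(-60, np.int64(9), np.int64(90)), (-50, np.int64(14), np.int64(90)), (-40, np.int64(18), np.int64(41)), (-30, np.int64(23), np.int64(38)), (-20, np.int64(28), np.int64(42)), (-10, np.int64(36), n
[... 3157 characters left out ...]
.int64(34)), (0, np.int64(54), np.int64(41)), (10, np.int64(59), np.int64(49)), (20, np.int64(63), np.int64(60)), (30, np.int64(66), np.int64(68)), (40, np.int64(68), np.int64(73)), (50, np.int64(70), np.int64(78)), (60, np.int64(72), np.int64(84))]
50 [(-60, np.int64(11), np.int64(90)), (-50, np.int64(17), np.int64(18)), (-40, np.int64(23), np.int64(20)), (-30, np.int64(33), np.int64(23)), (-20, np.int64(44), np.int64(26)), (-10, np.int64(52), np.int64(30)), (0, np.int64(58), np.int64(36)), (10, np.int64(63), np.int64(44)), (20, np.int64(66), np.int64(56)), (30, np.int64(68), np.int64(66)), (40, np.int64(70), np.int64(72)), (50, np.int64(72), np.int64(77)), (60, np.int64(74), np.int64(83))]
```

Call:
move_arm --steps '[[[0,0,0.25],[0,0,0]],[[0,0,0.5],[0,0,0]],[[0,0,0.7],[0,0,0]],[[0,0,0.7],[0,0,0]],[[-0.13,0.22,0.7],[0,0,0]],[[-0.26,0.4,0.7],[0,0,0]],[[-0.39,0.6,0.7],[0,0,0]],[[-0.39,0.6,0.7],[0,0,0]],[[-0.39,0.6,0.7],[0,0,0]]]'

```text
time_s: 8.55
position: [0.5222, -0.14, 0.1132]
tool_rot: [0.504, 0.496, -0.496, -0.504]
ft_force: [0.7, 0.0, -0.0]
opening: 0.0708
```

Call:
move_arm --steps '[[[0,0,-0.15],[0,0,0]],[[0,0,-0.25],[0,0,0]],[[0,0,-0.32],[0,0,0]],[[0,0,-0.32],[0,0,0]]]'

```text
time_s: 8.95
position: [0.5222, -0.1413, 0.0474]
tool_rot: [-0.504, -0.495, 0.496, 0.505]
ft_force: [0.8, -0.7, -0.1]
opening: 0.0709
```

Call:
move_arm --steps '[[[0,0.015,0],[0,0,0]],[[0,0.03,0],[0,0,0]],[[0,0.045,0],[0,0,0]],[[0,0.06,0],[0,0,0]],[[0,0.075,0],[0,0,0]],[[0,0.09,0],[0,0,0]],[[0,0.105,0],[0,0,0]],[[0,0.12,0],[0,0,0]],[[0,0.135,0],[0,0,0]],[[0,0.15,0],[0,0,0]],[[0,0.165,0],[0,0,0]],[[0,0.18,0],[0,0,0]]]'

```text
time_s: 10.15
position: [0.5224, -0.1044, 0.049]
tool_rot: [-0.504, -0.496, 0.496, 0.504]
ft_force: [0.1, -0.2, -0.0]
opening: 0.071
```

```bash
cat > sv.py <<'E'
from h import *
import sys,pickle
s=read_state();print(s["position"].round(4),s["ft_force"].round(2),s["time_s"])
c=look("side");w=look("wrist");t=look("top");pickle.dump((s,c,w,t),open(f"s{sys.argv[1]}.pkl","wb"))
b=cv2.resize(c["image"][170:310,190:350],None,fx=3.2,fy=3.2,interpolation=cv2.INTER_CUBIC)
ww=cv2.resize(w["image"],None,fx=.5,fy=.5)
o=np.zeros((448,800,3),np.uint8);o[:,:512]=b[:448,:512];o[:210,520:800]=ww
o[215:448,520:800]=cv2.resize(t["image"][195:280,235:345],(280,233))
cv2.imwrite(f"pics/v{sys.argv[1]}.png",o[:,:,::-1])
E
python3 sv.py 4
```

```text
[ 0.5224 -0.1044  0.049 ] [ 0.15 -0.2  -0.05] 10.15
```

View pics/v4.png

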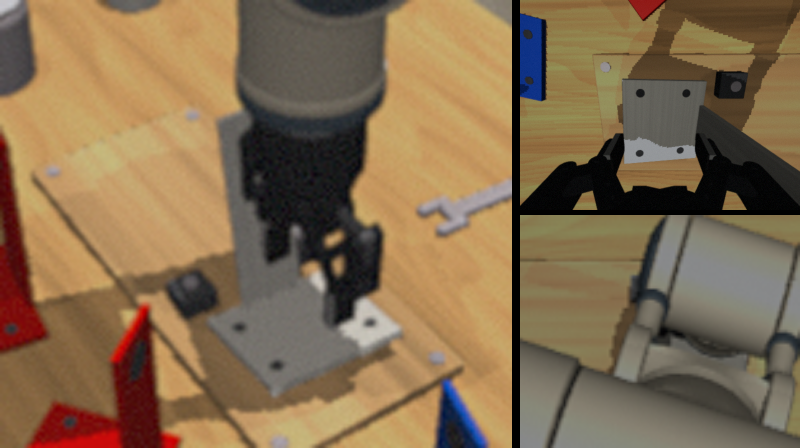

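Tipping has begun: the toe is just lifting and its shadow shows at (390,340). Fingers and upright sit as modelled.

Call:
move_arm --steps '[[[0,0.015,0],[0,0,0]],[[0,0.03,0],[0,0,0]],[[0,0.045,0],[0,0,0]],[[0,0.06,0],[0,0,0]],[[0,0.075,0],[0,0,0]],[[0,0.09,0],[0,0,0]],[[0,0.105,0],[0,0,0]],[[0,0.12,0],[0,0,0]],[[0,0.135,0],[0,0,0]],[[0,0.15,0],[0,0,0]],[[0,0.165,0],[0,0,0]],[[0,0.18,0],[0,0,0]]]'

```text
time_s: 11.5
position: [0.5224, -0.0685, 0.0491]
tool_rot: [0.504, 0.496, -0.496, -0.504]
ft_force: [-0.1, -0.5, -0.5]
opening: 0.0705
```

```bash
python3 sv.py 5
```

```text
[ 0.5224 -0.0685  0.0491] [-0.1  -0.53 -0.5 ] 11.5
```

View pics/v5.png

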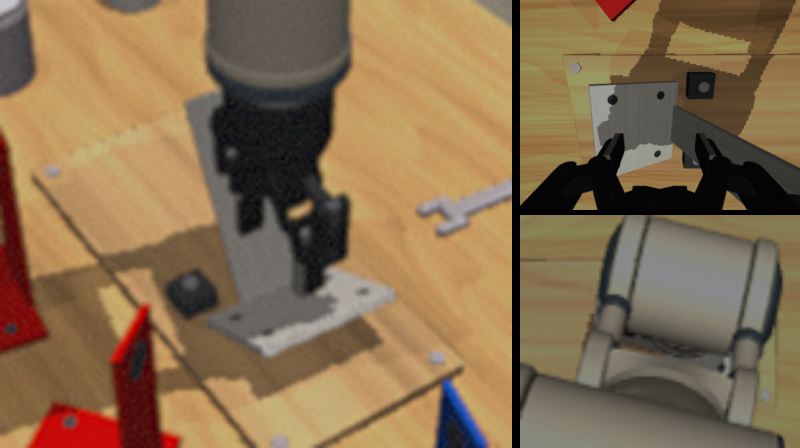

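```bash
python3 - <<'E'
from h import *
import pickle
s,c,w,t=pickle.load(open("s5.pkl","rb"))
for n,p,X in (("toe near",(136,170),.4655),("toe far",(196,348),.575),("heel near",(316,164),.47)):
    o,d=ray(w,[p]);d=d[0];print(n,(o+d*((X-o[0])/d[0])).round(4))
for n,p,X in (("toe far",(190+395/3.2,170+293/3.2),.575),("toe near",(190+270/3.2,170+352/3.2),.4655),("heel near",(190+210/3.2,170+322/3.2),.47)):
    o,d=ray(c,[p]);d=d[0];print("side",n,(o+d*((X-o[0])/d[0])).round(4))
P,e=tri(w,(136,170),c,(190+270/3.2,170+352/3.2));print(P,e)
P,e=tri(w,(196,348),c,(190+395/3.2,170+293/3.2));print(P,e)
P,e=tri(w,(316,164),c,(190+210/3.2,170+322/3.2));print(P,e)
E
```

```text
toe near [ 0.4655 -0.1343  0.0624]
toe far [ 0.575  -0.1192  0.0553]
heel near [ 0.47   -0.0461  0.028 ]
side toe far [ 0.575  -0.1419  0.0636]
side toe near [ 0.4655 -0.1421  0.0705]
side heel near [ 0.47   -0.0564  0.0225]
[ 0.46773234 -0.13545149  0.06158185] 0.004259764994550961
[ 0.59005564 -0.12468033  0.03954553] 0.001213248843572521
[ 0.47499925 -0.04450392  0.00845524] 0.003551280011181851
```

Call:
move_arm --steps '[[[0,0.01,0],[0,0,0]],[[0,0.02,0],[0,0,0]],[[0,0.03,0],[0,0,0]],[[0,0.04,0],[0,0,0]],[[0,0.05,0],[0,0,0]],[[0,0.06,0],[0,0,0]],[[0,0.07,0],[0,0,0]],[[0,0.08,0],[0,0,0]],[[0,0.09,0],[0,0,0]],[[0,0.1,0],[0,0,0]],[[0,0.11,0],[0,0,0]],[[0,0.12,0],[0,0,0]]]'

```text
time_s: 12.85
position: [0.5224, -0.0445, 0.0491]
tool_rot: [-0.504, -0.496, 0.496, 0.504]
ft_force: [-0.5, -0.2, -0.8]
opening: 0.0712
```

```bash
python3 sv.py 6
```

```text
[ 0.5224 -0.0445  0.0491] [-0.46 -0.16 -0.84] 12.85
```

View pics/v6.png

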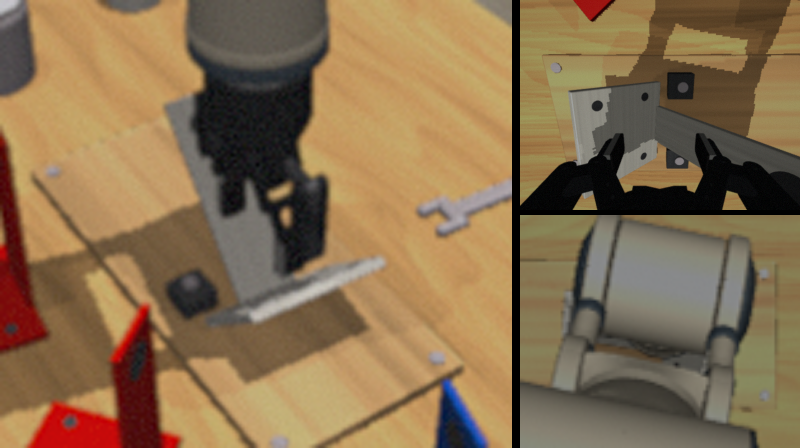

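Call:
move_arm --steps '[[[0,0.01,0],[0,0,0]],[[0,0.02,0],[0,0,0]],[[0,0.03,0],[0,0,0]],[[0,0.04,0],[0,0,0]],[[0,0.05,0],[0,0,0]],[[0,0.06,0],[0,0,0]],[[0,0.07,0],[0,0,0]],[[0,0.08,0],[0,0,0]],[[0,0.09,0],[0,0,0]],[[0,0.1,0],[0,0,0]],[[0,0.11,0],[0,0,0]],[[0,0.12,0],[0,0,0]]]'

```text
time_s: 14.2
position: [0.5224, -0.0205, 0.0491]
tool_rot: [0.504, 0.496, -0.496, -0.504]
ft_force: [0.8, 0.8, 0.8]
opening: 0.0705
```

Call:
move_arm --steps '[[[0,0.01,0],[0,0,0]],[[0,0.02,0],[0,0,0]],[[0,0.03,0],[0,0,0]],[[0,0.04,0],[0,0,0]],[[0,0.05,0],[0,0,0]],[[0,0.06,0],[0,0,0]],[[0,0.07,0],[0,0,0]],[[0,0.08,0],[0,0,0]],[[0,0.09,0],[0,0,0]],[[0,0.1,0],[0,0,0]],[[0,0.11,0],[0,0,0]],[[0,0.12,0],[0,0,0]]]'

```text
time_s: 15.4
position: [0.5231, 0.0034, 0.0494]
tool_rot: [0.505, 0.496, -0.496, -0.504]
ft_force: [2.3, 0.9, 7.3]
opening: 0.071
```

Call:
move_arm --steps '[[[0,0.01,0],[0,0,0]],[[0,0.02,0],[0,0,0]],[[0,0.03,0],[0,0,0]],[[0,0.04,0],[0,0,0]],[[0,0.05,0],[0,0,0]],[[0,0.06,0],[0,0,0]],[[0,0.07,0],[0,0,0]],[[0,0.08,0],[0,0,0]],[[0,0.09,0],[0,0,0]],[[0,0.1,0],[0,0,0]],[[0,0.11,0],[0,0,0]],[[0,0.12,0],[0,0,0]]]'

```text
time_s: 16.6
position: [0.5224, 0.0275, 0.0491]
tool_rot: [-0.504, -0.496, 0.496, 0.504]
ft_force: [-0.3, 0.3, -1.2]
opening: 0.0713
```

```bash
cat > est.py <<'E'
# bright-aluminium outline in the wrist/side view, numbers only
from h import *
import sys,pickle
s=read_state();c=look("side");w=look("wrist");t=look("top");pickle.dump((s,c,w,t),open(f"s{sys.argv[1]}.pkl","wb"))
print(s["time_s"],s["position"].round(4),s["ft_force"].round(2))
for n,k in (("side",c),("wrist",w),("top",t)):
    save(k,f"pics/{n}{sys.argv[1]}.png")
    hsv=cv2.cvtColor(k["image"],cv2.COLOR_RGB2HSV)
    m=((hsv[...,1]<45)&(hsv[...,2]>70)).astype(np.uint8)
    m=cv2.morphologyEx(m,cv2.MORPH_OPEN,np.ones((3,3)))
    for q in cv2.findContours(m,cv2.RETR_EXTERNAL,cv2.CHAIN_APPROX_NONE)[0]:
        a=cv2.contourArea(q)
        if a>120 and (n!="side" or (190<q[:,0,0].mean()<350 and 150<q[:,0,1].mean()<320)):
            print(n,a,cv2.approxPolyDP(q,2.5,True).reshape(-1,2).tolist())
E
python3 est.py 7
```

```text
16.6 [0.5224 0.0275 0.0491] [-0.28  0.35 -1.23]
side 1546.0 [[237, 226], [253, 250], [253, 256], [248, 256], [247, 260], [253, 261], [254, 270], [292, 254], [293, 226], [259, 236], [259, 229], [252, 222]]
side 220.5 [[370, 222], [365, 217], [361, 222], [322, 236], [327, 235], [330, 242], [336, 236]]
wrist 148.5 [[7, 326], [12, 335], [22, 333], [21, 326], [16, 323]]
wrist 205.5 [[203, 320], [202, 326], [208, 331], [215, 331], [220, 326], [214, 317]]
wrist 2661.0 [[44, 215], [63, 329], [68, 340], [84, 326], [68, 221], [65, 216]]
wrist 13743.0 [[173, 276], [185, 276], [191, 266], [205, 266], [208, 281], [350, 289], [351, 268], [356, 265], [358, 252], [369, 243], [382, 242], [395, 254], [394, 265], [382, 278], [393, 292], [403, 293], [418, 228], [171, 213]]
wrist 314.0 [[196, 166], [189, 170], [188, 179], [192, 185], [201, 186], [208, 176], [205, 170]]
wrist 290.5 [[538, 128], [531, 127], [522, 134], [524, 145], [538, 142], [541, 137]]
top 136.5 [[295, 405], [305, 419], [311, 419], [310, 406]]
top 394.0 [[227, 419], [246, 419], [257, 404], [229, 404]]
top 1410.0 [[325, 409], [323, 394], 
[... 10479 characters left out ...]
02, 5], [199, 18], [191, 19], [182, 11], [177, 14], [202, 27], [187, 27], [184, 21], [179, 20], [186, 27], [182, 34], [175, 31], [178, 26], [169, 18], [175, 17], [172, 14], [175, 9], [171, 8], [180, 6], [180, 0], [158, 0], [158, 5], [156, 0], [142, 0], [146, 2], [142, 6], [136, 2], [140, 0], [126, 0], [130, 12], [135, 12], [124, 15], [126, 21], [113, 17], [119, 16], [118, 11], [113, 16], [111, 12], [103, 14], [105, 8], [114, 8], [112, 0], [100, 0], [104, 6], [100, 15], [99, 10], [96, 12], [94, 9], [96, 3], [89, 2], [89, 9], [82, 9], [86, 6], [82, 3], [85, 0], [78, 0], [78, 8], [72, 5], [74, 0], [65, 7], [60, 7], [58, 0], [44, 0], [45, 4], [35, 0], [32, 3], [31, 0], [18, 3], [12, 0], [10, 4]]
```

```bash
python3 - <<'E'
from h import *
import pickle
s,c,w,t=pickle.load(open("s7.pkl","rb"))
print("toe strip z=.112",plane(w,[(44,215),(66,216),(84,326),(66,338)],.112).round(4))
print("upright top face z=.018",plane(w,[(171,213),(418,228),(403,293)],.018).round(4))
print("exp side corners of foot underside", plane(c,[(254,270),(292,254)],.012).round(4))
for p,X in(((253,226),.4655),((293,226),.575),((237,226),.4655)):
    o,d=ray(c,[p]);d=d[0];print(p,(o+d*((X-o[0])/d[0])).round(4))
P,e=tri(w,(44,215),c,(259,236));print("toe near corner tri",P,e)
P,e=tri(w,(66,339),c,(293,226));print("toe far corner tri",P,e)
E
```

```text
toe strip z=.112 [[ 0.4705 -0.0468  0.112 ]
 [ 0.471  -0.0399  0.112 ]
 [ 0.5132 -0.0433  0.112 ]
 [ 0.5183 -0.051   0.112 ]]
upright top face z=.018 [[ 0.5017 -0.0415  0.018 ]
 [ 0.5148  0.1182  0.018 ]
 [ 0.5637  0.1138  0.018 ]]
exp side corners of foot underside [[ 0.4729 -0.0439  0.012 ]
 [ 0.5811 -0.0521  0.012 ]]
(253, 226) [ 0.4655 -0.0618  0.1692]
(293, 226) [ 0.575  -0.0604  0.1142]
(237, 226) [0.4655 0.0117 0.117 ]
toe near corner tri [ 0.47897804 -0.0479984   0.11572745] 0.01864274561123371
toe far corner tri [ 0.55346831 -0.06675179  0.10577036] 0.04503803235909664
```

```bash
python3 - <<'E'
from h import *
s=read_state();print(s["joints"].round(3))
M=R.from_quat(s["tool_rot"]).as_matrix()
for a in (0,40):
  r=np.radians(a);c,n=np.cos(r),np.sin(r)
  e=.017
  Rz=R.from_euler('z',-e).as_matrix()
  T=Rz@np.array([[1,0,0],[0,n,c],[0,-c,n]])
  print(a,(R.from_matrix(T@M.T).as_rotvec()/np.pi).round(4),np.linalg.det(T))
print((R.from_euler('x',np.radians(40)).as_rotvec()/np.pi).round(4))
E
```

```text
[-0.062  0.588  1.768 -0.     0.786 -1.616]
0 [ 0.     -0.     -0.5001] 0.9999999999999998
40 [ 0.1768  0.1709 -0.4779] 0.9999999999999997
[0.2222 0.     0.    ]
```

```bash
python3 - <<'E'
from h import *
import pickle
d=pickle.load(open("d0.pkl","rb"));t=d["top"];s=d["side"]
for n,m in (("blue",lambda h:(h[...,0]>100)&(h[...,0]<130)&(h[...,1]>150)),("red",lambda h:((h[...,0]<6)|(h[...,0]>174))&(h[...,1]>150))):
  for nm,k,roi in (("top",t,(340,230,410,300) if n=="blue" else (220,270,345,330)),("side",s,(265,280,350,390) if n=="blue" else (150,200,250,350))):
    M=m(cv2.cvtColor(k["image"],cv2.COLOR_RGB2HSV)).astype(np.uint8);Z=np.zeros_like(M);x0,y0,x1,y1=roi;Z[y0:y1,x0:x1]=M[y0:y1,x0:x1]
    for q in cv2.findContours(Z,cv2.RETR_EXTERNAL,cv2.CHAIN_APPROX_NONE)[0]:
      if cv2.contourArea(q)>100:
        p=cv2.approxPolyDP(q,3,True).reshape(-1,2);print(n,nm)
        for a,b,c in zip(p,plane(k,p,.008),plane(k,p,.17)):print(a,b[:2].round(3),c[:2].round(3))
E
```

```text
blue top
[361 247] [ 0.493 -0.263] [ 0.478 -0.239]
[353 276] [ 0.403 -0.236] [ 0.397 -0.214]
[385 285] [ 0.373 -0.335] [ 0.371 -0.304]
[392 257] [ 0.46  -0.361] [ 0.449 -0.326]
[385 252] [ 0.476 -0.339] [ 0.463 -0.307]
[394 248] [ 0.489 -0.368] [ 0.474 -0.333]
[378 244] [ 0.502 -0.318] [ 0.486 -0.288]
[369 250] [ 0.484 -0.288] [ 0.47  -0.262]
blue side
[329 289] [ 0.586 -0.192] [ 0.485 -0.292]
[324 335] [ 0.495 -0.284] [ 0.413 -0.364]
[315 330] [ 0.487 -0.263] [ 0.407 -0.347]
[276 343] [ 0.401 -0.242] [ 0.339 -0.331]
[294 387] [ 0.372 -0.343] [ 0.317 -0.41 ]
[339 371] [ 0.465 -0.367] [ 0.39  -0.429]
[332 355] [ 0.477 -0.331] [ 0.399 -0.401]
[340 307] [ 0.572 -0.247] [ 0.474 -0.335]
red top
[236 284] [0.382 0.129] [0.379 0.112]
[232 314] [0.289 0.142] [0.296 0.123]
[265 319] [0.274 0.04 ] [0.282 0.032]
[269 288] [0.369 0.027] [0.367 0.02 ]
red top
[316 278] [ 0.398 -0.12 ] [ 0.393 -0.111]
[292 296] [ 0.344 -0.045] [ 0.344 -0.044]
[312 324] [ 0.257 -0.105] [ 0.267 -0.098]
[336 305] [ 0.314 -0.18 ] [ 0.318 -0.165]
[332 299] [ 0.333 -0.168] [ 0.335 -0.154]
[335 296] [ 0.342 -0.178] [ 0.343 -0.163]
red side
[234 265] [0.443 0.002] [ 0.373 -0.139]
[225 281] [ 0.399 -0.032] [ 0.338 -0.166]
[228 299] [ 0.378 -0.083] [ 0.321 -0.206]
[207 296] [ 0.342 -0.048] [ 0.293 -0.179]
[186 333] [ 0.257 -0.113] [ 0.227 -0.23 ]
[227 345] [ 0.315 -0.188] [ 0.272 -0.289]
[245 308] [ 0.396 -0.127] [ 0.336 -0.241]
[238 305] [ 0.387 -0.111] [ 0.329 -0.228]
red side
[185 204] [0.449 0.296] [0.378 0.092]
[192 246] [0.388 0.122] [ 0.329 -0.045]
[155 258] [0.29  0.136] [ 0.253 -0.034]
[166 287] [0.275 0.03 ] [ 0.24  -0.117]
[203 274] [0.366 0.018] [ 0.312 -0.126]
[191 214] [0.444 0.243] [0.373 0.051]
```

Call:
move_arm --steps '[[[0,0,0.2],[0,0,0]],[[0,0,0.45],[0,0,0]],[[0,0,0.7],[0,0,0]],[[0,0,0.95],[0,0,0]],[[0,0,0.95],[0,0,0]]]'

```text
time_s: 17.25
position: [0.5253, 0.0271, 0.2454]
tool_rot: [0.507, 0.498, -0.493, -0.501]
ft_force: [-0.3, -0.2, -1.4]
opening: 0.0707
```

Call:
move_arm --steps '[[[0,-0.1,0.1],[0.03,0.03,-0.08]],[[0,-0.2,0.1],[0.06,0.06,-0.16]],[[0,-0.3,0.1],[0.09,0.085,-0.24]],[[0,-0.4,0.1],[0.118,0.114,-0.319]],[[0,-0.5,0.1],[0.148,0.143,-0.4]],[[0,-0.59,0.1],[0.1768,0.1709,-0.4779]],[[0,-0.59,0.1],[0.1768,0.1709,-0.4779]],[[0,-0.59,0.1],[0.1768,0.1709,-0.4779]],[[0,-0.59,0.1],[0.1768,0.1709,-0.4779]],[[0,-0.59,0.1],[0.1768,0.1709,-0.4779]],[[0,-0.59,0.1],[0.1768,0.1709,-0.4779]],[[0,-0.59,0.1],[0.1768,0.1709,-0.4779]]]'

```text
time_s: 18.45
position: [0.5218, -0.0913, 0.2583]
tool_rot: [-0.422, 0.006, -0.01, 0.907]
ft_force: [-0.9, -0.3, 0.5]
opening: 0.0711
```

```bash
python3 - <<'E'
from h import *
import pickle
s=read_state();print(s["joints"].round(3),s["position"],R.from_quat(s["tool_rot"]).as_matrix().round(3))
w=look("wrist");c=look("side");pickle.dump((s,c,w,None),open("s8.pkl","wb"));save(w,"pics/w8.png");save(c,"pics/c8.png")
k=w;hsv=cv2.cvtColor(k["image"],cv2.COLOR_RGB2HSV)
m=((hsv[...,1]<45)&(hsv[...,2]>70)).astype(np.uint8);m=cv2.morphologyEx(m,cv2.MORPH_OPEN,np.ones((3,3)))
for q in cv2.findContours(m,cv2.RETR_EXTERNAL,cv2.CHAIN_APPROX_NONE)[0]:
    if cv2.contourArea(q)>200: print(cv2.contourArea(q),cv2.approxPolyDP(q,3,True).reshape(-1,2).tolist())
E
```

```text
[-0.647  0.509  1.444  0.55   1.637 -0.714] [ 0.5217548  -0.09125783  0.25831107] [[ 1.     0.012  0.019]
 [-0.023  0.644  0.764]
 [-0.003 -0.765  0.644]]
249.5 [[192, 278], [184, 280], [180, 295], [175, 296], [169, 307], [171, 313], [179, 313], [180, 297], [186, 294], [186, 284]]
304.0 [[361, 268], [374, 291], [379, 313], [387, 313], [381, 292], [370, 283], [374, 282], [370, 272]]
1413.0 [[401, 254], [401, 259], [414, 262], [415, 273], [402, 274], [404, 280], [422, 281], [424, 273], [507, 278], [516, 285], [527, 279], [525, 274], [522, 282], [513, 280], [514, 272], [509, 267], [516, 263], [504, 268], [423, 263], [420, 255]]
256.5 [[5, 203], [0, 204], [0, 250], [6, 236]]
3593.0 [[273, 162], [266, 247], [249, 246], [242, 241], [239, 246], [232, 246], [232, 251], [334, 258], [334, 252], [301, 248], [304, 163]]
1330.5 [[485, 2], [505, 58], [519, 55], [528, 41], [524, 23], [504, 7]]
976.5 [[228, 8], [229, 17], [243, 26], [260, 25], [272, 15], [267, 0], [235, 0]]
```

```bash
python3 - <<'E'
from h import *
import pickle
s,c,w,_=pickle.load(open("s8.pkl","rb"))
print(plane(w,[(232,246),(334,252),(232,251),(334,258)],.112).round(4))
print(plane(w,[(273,162),(304,163)],.015).round(4))
g=w["image"][225:300,210:360]
hsv=cv2.cvtColor(w["image"],cv2.COLOR_RGB2HSV)
# dark blocks
m=((hsv[...,2]<75)&(hsv[...,1]<90)).astype(np.uint8)
for q in cv2.findContours(m,cv2.RETR_EXTERNAL,cv2.CHAIN_APPROX_NONE)[0]:
    if cv2.contourArea(q)>150: print(cv2.contourArea(q),cv2.boundingRect(q),cv2.approxPolyDP(q,3,True).reshape(-1,2).tolist()[:20])
E
```

```text
[[ 0.4712 -0.0408  0.112 ]
 [ 0.5793 -0.0499  0.112 ]
 [ 0.4713 -0.0463  0.112 ]
 [ 0.5787 -0.0564  0.112 ]]
[[0.5153 0.1192 0.015 ]
 [0.5633 0.1162 0.015 ]]
3686.5 (0, 324, 119, 96) [[118, 334], [107, 324], [91, 324], [79, 331], [24, 387], [25, 392], [21, 390], [0, 412], [0, 419], [3, 415], [5, 419], [33, 419], [30, 411], [36, 419], [51, 419], [44, 415], [47, 412], [50, 416], [49, 410], [56, 412]]
25358.0 (72, 267, 488, 153) [[72, 397], [76, 396], [78, 403], [80, 395], [87, 396], [81, 394], [82, 388], [94, 396], [87, 402], [90, 399], [94, 403], [98, 396], [93, 395], [99, 392], [103, 397], [98, 404], [101, 410], [107, 386], [107, 397], [131, 381]]
1424.5 (233, 253, 101, 22) [[233, 253], [246, 270], [322, 274], [333, 259]]
280.0 (308, 236, 23, 15) [[308, 237], [308, 249], [330, 250], [328, 236]]
272.0 (0, 185, 13, 82) [[0, 185], [0, 202], [5, 199], [9, 208], [9, 228], [0, 266], [12, 229], [11, 205]]
167.5 (280, 169, 16, 15) [[283, 170], [280, 178], [292, 182], [295, 173]]
239.0 (537, 90, 23, 29) [[553, 90], [549, 94], [555, 100], [546, 108], [539, 100], [542, 105], [537, 109], [543, 109], [546, 115], [555, 113], [558, 118], [559, 109], [554, 108], [559, 107], [559, 97]]
1905.0 (228, 14, 48, 59) [[273, 14], [256, 27], [243, 27], [228, 16], [234, 59], [242, 69], [255, 72], [272, 64]]
1505.0 (332, 0, 42, 50) [[373, 0], [338, 0], [332, 35], [337, 46], [352, 49], [360, 44]]
```

Call:
move_arm --steps '[[[0,0,-0.2],[0,0,0]],[[0,0,-0.4],[0,0,0]],[[0,0,-0.6],[0,0,0]],[[0,0,-0.8],[0,0,0]],[[0,0,-0.8],[0,0,0]],[[0,0,-0.8],[0,0,0]]]'

```text
time_s: 19.15
position: [0.5227, -0.0903, 0.0999]
tool_rot: [-0.423, 0.003, -0.007, 0.906]
ft_force: [-0.1, 0.2, 0.9]
opening: 0.071
```

Call:
move_arm --steps '[[[0,0,-0.1],[0,0,0]],[[0,0,-0.2],[0,0,0]],[[0,0,-0.3],[0,0,0]],[[0,0,-0.4],[0,0,0]],[[0,0,-0.43],[0,0,0]],[[0,0,-0.43],[0,0,0]],[[0,0,-0.43],[0,0,0]]]'

```text
time_s: 19.85
position: [0.5232, -0.0911, 0.0146]
tool_rot: [-0.423, 0.003, -0.008, 0.906]
ft_force: [0.5, -0.7, 0.8]
opening: 0.0708
```

Call:
move_arm --steps '[[[0,0.03,0],[0,0,0]],[[0,0.06,0],[0,0,0]],[[0,0.09,0],[0,0,0]],[[0,0.12,0],[0,0,0]],[[0,0.15,0],[0,0,0]],[[0,0.17,0],[0,0,0]],[[0,0.18,0],[0,0,0]],[[0,0.185,0],[0,0,0]],[[0,0.19,0],[0,0,0]],[[0,0.195,0],[0,0,0]],[[0,0.2,0],[0,0,0]],[[0,0.205,0],[0,0,0]]]'

```text
time_s: 21.05
position: [0.5224, -0.0497, 0.0131]
tool_rot: [-0.423, 0.004, -0.008, 0.906]
ft_force: [-0.3, 0.1, 0.4]
opening: 0.0711
```

Call:
move_arm --steps '[[[0,0.005,0],[0,0,0]],[[0,0.01,0],[0,0,0]],[[0,0.01,0],[0,0,0]]]'

```text
time_s: 21.35
position: [0.5224, -0.0476, 0.0131]
tool_rot: [-0.423, 0.004, -0.008, 0.906]
ft_force: [0.7, 0.2, 0.1]
opening: 0.0711
```

Call:
move_arm --steps '[[[0,0.005,0],[0,0,0]],[[0,0.01,0],[0,0,0]],[[0,0.01,0],[0,0,0]]]'

```text
time_s: 21.65
position: [0.5226, -0.0457, 0.0131]
tool_rot: [-0.423, 0.004, -0.008, 0.906]
ft_force: [-0.1, -0.7, -0.7]
opening: 0.0708
```

Call:
move_arm --steps '[[[0,0.005,0],[0,0,0]],[[0,0.01,0],[0,0,0]],[[0,0.01,0],[0,0,0]]]'

```text
time_s: 21.95
position: [0.5224, -0.0436, 0.0131]
tool_rot: [-0.423, 0.004, -0.008, 0.906]
ft_force: [0.4, -0.9, -0.3]
opening: 0.0709
```

Call:
move_arm --steps '[[[0,0.005,0],[0,0,0]],[[0,0.01,0],[0,0,0]],[[0,0.01,0],[0,0,0]]]'

```text
time_s: 22.25
position: [0.5224, -0.0415, 0.0131]
tool_rot: [-0.423, 0.004, -0.008, 0.906]
ft_force: [0.9, -0.6, 0.1]
opening: 0.0708
```

Call:
move_arm --steps '[[[0,0.005,0],[0,0,0]],[[0,0.005,0],[0,0,0]]]'

```text
time_s: 22.45
position: [0.5224, -0.0406, 0.0131]
tool_rot: [-0.423, 0.004, -0.008, 0.906]
ft_force: [-0.4, -0.5, -0.2]
opening: 0.0712
```

Call:
move_arm --steps '[[[0,0.005,0],[0,0,0]],[[0,0.005,0],[0,0,0]]]'

```text
time_s: 22.65
position: [0.5224, -0.0396, 0.0131]
tool_rot: [-0.423, 0.004, -0.008, 0.906]
ft_force: [0.7, -1.8, 0.5]
opening: 0.0708
```

Call:
move_arm --steps '[[[0,0.005,0],[0,0,0]],[[0,0.005,0],[0,0,0]]]'

```text
time_s: 22.85
position: [0.5224, -0.0386, 0.0131]
tool_rot: [-0.423, 0.004, -0.008, 0.906]
ft_force: [1.4, -1.4, -0.1]
opening: 0.0708
```

```bash
cat > w.py <<'E'
from h import *
import sys,pickle
s=read_state();w=look("wrist");c=look("side");pickle.dump((s,c,w,None),open(f"s{sys.argv[1]}.pkl","wb"));save(w,f"pics/w{sys.argv[1]}.png");save(c,f"pics/c{sys.argv[1]}.png")
hsv=cv2.cvtColor(w["image"],cv2.COLOR_RGB2HSV)
m=((hsv[...,1]<45)&(hsv[...,2]>70)).astype(np.uint8);m=cv2.morphologyEx(m,cv2.MORPH_OPEN,np.ones((3,3)))
for q in cv2.findContours(m,cv2.RETR_EXTERNAL,cv2.CHAIN_APPROX_NONE)[0]:
    if cv2.contourArea(q)>200:
        p=cv2.approxPolyDP(q,3,True).reshape(-1,2);print(cv2.contourArea(q))
        for a,b,d in zip(p,plane(w,p,.112),plane(w,p,.015)):print(" ",a,b[:2].round(4),d[:2].round(4))
E
python3 w.py 9
```

```text
405.0
  [361 268] [ 0.5406 -0.0624] [ 0.5667 -0.0435]
  [379 315] [ 0.5434 -0.0731] [ 0.5733 -0.0683]
  [390 311] [ 0.546  -0.0723] [ 0.5793 -0.0664]
  [368 268] [ 0.5422 -0.0624] [ 0.5706 -0.0435]
20300.5
  [ 86 193] [ 0.4707 -0.0414] [0.4048 0.0052]
  [ 95 197] [ 0.4732 -0.0425] [0.4107 0.0024]
  [506 208] [ 0.5795 -0.0475] [ 0.6568 -0.0091]
  [499 184] [ 0.5796 -0.0406] [0.6571 0.0068]
  [330 179] [ 0.535  -0.0383] [0.5539 0.0122]
  [325  45] [0.5372 0.0106] [0.5588 0.1254]
  [259  43] [0.5157 0.0118] [0.5091 0.1284]
  [247 177] [ 0.5127 -0.0373] [0.5023 0.0145]
  [ 94 172] [ 0.4715 -0.0351] [0.4067 0.0196]
```

Call:
move_arm --steps '[[[0,0.005,0],[0,0,0]],[[0,0.005,0],[0,0,0]]]'

```text
time_s: 23.15
position: [0.5224, -0.0376, 0.0131]
tool_rot: [-0.423, 0.004, -0.008, 0.906]
ft_force: [0.6, -1.8, 0.1]
opening: 0.0712
```

Call:
move_arm --steps '[[[0,0.005,0],[0,0,0]],[[0,0.005,0],[0,0,0]]]'

```text
time_s: 23.35
position: [0.5224, -0.0366, 0.0131]
tool_rot: [-0.423, 0.004, -0.008, 0.906]
ft_force: [0.8, -1.4, -0.0]
opening: 0.0711
```

Call:
move_arm --steps '[[[0,0.005,0],[0,0,0]],[[0,0.005,0],[0,0,0]]]'

```text
time_s: 23.55
position: [0.5224, -0.0356, 0.0131]
tool_rot: [-0.423, 0.004, -0.008, 0.906]
ft_force: [1.0, -1.0, 0.4]
opening: 0.0707
```

Call:
move_arm --steps '[[[0,0.005,0],[0,0,0]],[[0,0.005,0],[0,0,0]]]'

```text
time_s: 23.75
position: [0.5225, -0.0353, 0.013]
tool_rot: [-0.423, 0.003, -0.008, 0.906]
ft_force: [-0.3, -8.7, 1.9]
opening: 0.0709
```

Call:
move_arm --steps '[[[0,0.005,0],[0,0,0]],[[0,0.005,0],[0,0,0]]]'

```text
time_s: 23.95
position: [0.5226, -0.0351, 0.013]
tool_rot: [-0.424, 0.003, -0.008, 0.906]
ft_force: [-4.8, -17.7, 4.1]
opening: 0.0708
```

Call:
move_arm --steps '[[[0,0.005,0],[0,0,0]],[[0,0.005,0],[0,0,0]]]'

```text
time_s: 24.15
position: [0.5227, -0.035, 0.0129]
tool_rot: [-0.424, 0.003, -0.008, 0.905]
ft_force: [-8.2, -25.7, 8.2]
opening: 0.0705
```

```bash
python3 w.py 10
```

```text
387.5
  [361 268] [ 0.5407 -0.0584] [ 0.567  -0.0399]
  [380 311] [ 0.5439 -0.0683] [ 0.5744 -0.0628]
  [390 311] [ 0.5462 -0.0683] [ 0.5797 -0.0629]
  [371 273] [ 0.543  -0.0597] [ 0.5722 -0.0428]
21018.0
  [ 83 209] [ 0.4712 -0.042 ] [ 0.4059 -0.002 ]
  [507 208] [ 0.5799 -0.0436] [ 0.6577 -0.0056]
  [499 184] [ 0.5797 -0.0367] [0.6574 0.0103]
  [327 184] [ 0.5343 -0.0359] [0.552  0.0122]
  [317  44] [0.5347 0.0146] [0.553  0.1292]
  [251  44] [0.5133 0.0149] [0.5034 0.13  ]
  [244 184] [ 0.5122 -0.0356] [0.5009 0.013 ]
  [ 90 184] [ 0.4715 -0.0349] [0.4066 0.0145]
```

Call:
move_arm --steps '[[[0,-0.01,0],[0,0,0]],[[0,-0.02,0],[0,0,0]],[[0,-0.06,0],[0,0,0]],[[0,-0.12,0],[0,0,0]],[[0,-0.2,0],[0,0,0]],[[0,-0.25,0.1],[0,0,0]],[[0,-0.25,0.3],[0,0,0]],[[0,-0.25,0.55],[0,0,0]],[[0,-0.25,0.8],[0,0,0]],[[0,-0.25,0.95],[0,0,0]],[[0,-0.25,0.95],[0,0,0]],[[0,-0.25,0.95],[0,0,0]]]'

```text
time_s: 25.45
position: [0.5225, -0.0838, 0.2034]
tool_rot: [-0.423, 0.003, -0.008, 0.906]
ft_force: [-0.5, 0.2, -0.2]
opening: 0.0708
```

```bash
python3 w.py 11; python3 - <<'E'
from h import *
import pickle
s,c,w,_=pickle.load(open("s11.pkl","rb"));o=np.zeros((600,800,3),np.uint8)
o[:,:]=cv2.resize(w["image"],(800,600));o[350:600,500:800]=cv2.resize(c["image"][190:290,190:310],(300,250),interpolation=cv2.INTER_CUBIC)
cv2.imwrite("pics/fin.png",o[:,:,::-1])
E
```

```text
417.0
  [360 267] [ 0.5914 -0.0698] [ 0.6174 -0.0508]
  [379 314] [ 0.6024 -0.1084] [ 0.6324 -0.1035]
  [384 314] [ 0.6064 -0.1085] [ 0.6379 -0.1036]
  [389 309] [ 0.6111 -0.1046] [ 0.6443 -0.0984]
  [368 269] [ 0.598  -0.0717] [ 0.6264 -0.0533]
1907.0
  [417 249] [ 0.6431 -0.0548] [ 0.6881 -0.0303]
  [418 256] [ 0.6428 -0.0611] [ 0.6877 -0.0388]
  [432 259] [ 0.6544 -0.0639] [ 0.7036 -0.0427]
  [433 272] [ 0.653  -0.0751] [ 0.7017 -0.058 ]
  [419 272] [ 0.6411 -0.075 ] [ 0.6854 -0.0578]
  [421 279] [ 0.6417 -0.0809] [ 0.6862 -0.0659]
  [442 280] [ 0.6592 -0.082 ] [ 0.7102 -0.0674]
  [444 272] [ 0.6624 -0.0753] [ 0.7144 -0.0582]
  [539 278] [ 0.7408 -0.0815] [ 0.8217 -0.0667]
  [549 285] [ 0.7472 -0.0874] [ 0.8304 -0.0748]
  [559 284] [ 0.7557 -0.0867] [ 0.8421 -0.0738]
  [559 280] [ 0.7569 -0.0834] [ 0.8437 -0.0693]
  [546 280] [ 0.7461 -0.0833] [ 0.8289 -0.0691]
  [548 274] [ 0.7495 -0.0783] [ 0.8335 -0.0623]
  [542 264] [ 0.7473 -0.0697] [ 0.8305 -0.0506]
  [550 263] [ 0.7543 -0.069 ] [ 0.8402 -0.0496]
  [559 270] [ 0.7598 -0.075 ] [ 0.8477 -0.0579]
  [548 260] [ 0.7535 -0.0663] [ 0.8391 -0.046 ]
  [535 266] [ 0.7408 -0.0713] [ 0.8217 -0.0528]
  [442 259] [ 0.6631 -0.0641] [ 0.7154 -0.0429]
  [440 251] [ 0.6628 -0.057 ] [ 0.7151 -0.0332]
4337.5
  [263 140] [0.5079 0.0608] [0.5032 0.1279]
  [262 229] [ 0.507 -0.034] [ 0.5021 -0.0018]
  [222 231] [ 0.4711 -0.0352] [ 0.4529 -0.0035]
  [222 238] [ 0.4714 -0.0418] [ 0.4534 -0.0124]
  [343 238] [ 0.5792 -0.0437] [ 0.6007 -0.015 ]
  [343 231] [ 0.5798 -0.0372] [ 0.6016 -0.0061]
  [301 229] [ 0.5422 -0.0346] [ 0.5501 -0.0026]
  [299 140] [0.5443 0.0602] [0.553 0.127]
530.0
  [516   0] [0.8223 0.2601] [0.9331 0.4004]
  [531  39] [0.8204 0.1938] [0.9305 0.3096]
  [536  40] [0.8256 0.192 ] [0.9377 0.3072]
  [541  30] [0.8365 0.2079] [0.9525 0.3289]
  [539  14] [0.8426 0.2346] [0.9609 0.3655]
  [527   0] [0.8357 0.2597] [0.9515 0.3998]
```

View pics/fin.png

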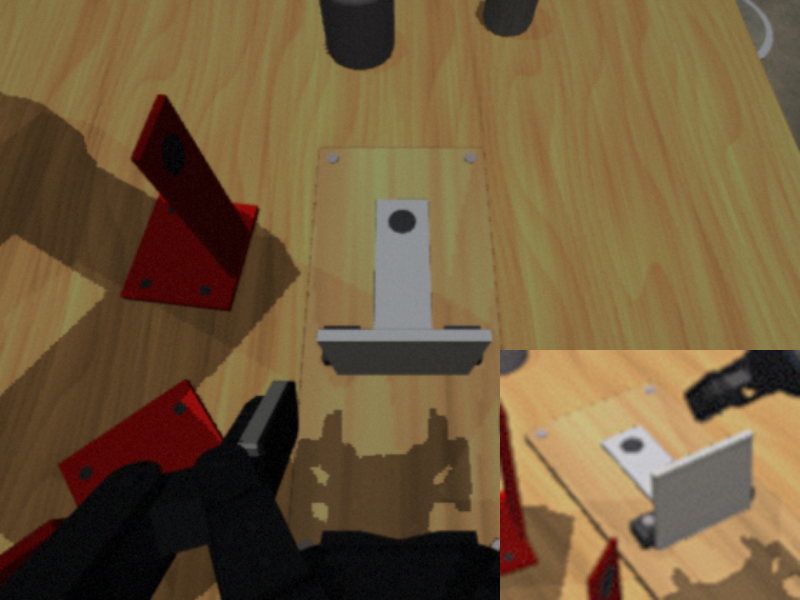

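The final picture shows the bracket flat on its back. The upright runs (375–432, 200–328), centred on the board, and the foot plate (318–490, 330–375) is square against both blocks. The gripper is clear, so I'm handing in.

```bash
python3 -c "
from plant import finish_job
print(finish_job())"
```

```text
the job is handed in; nothing more can be done
None
```

I tipped the bracket onto its back between the two stop blocks, pushed it snug against them and handed the job in at about 25.5 s. No verdict is reported.

- **Tipping:** I pushed the upright with one open finger. The other finger held back the rising foot as the bracket passed its balance point, and I moved 2 to 3 mm per step. I did not measure the turning speed. The highest wrist force read while tipping was about 8 N.
- **Snugging:** I tilted the tool 40° and pushed low on the back of the foot plate with both fingertips. Both ends met the stops, and the last force read was about 28 N at the wrist, under the 40 N limit on the bracket. Then I backed away and lifted clear.
- **Last checks:**
  - The foot's slope in the world frame came out at −0.018, against about −0.017 for the stop faces.
  - The middle of the foot was within about 2 mm of the board's middle.
  - The upright lay flat, with its end 0.17 m past the heel.
  - I brought the fingers near none of the bystanders, but I did not measure where they ended up.
- **What disagreed:**
  - A touch on the bench showed the fingertips about 21 mm behind the reported TCP at this opening. The text says 17 mm ahead, so I planned with the measured value.
  - The cameras differed by 4 to 10 mm in y, so I relied on contact force to tell when the bracket was snug.

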